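# Put the bench air manifold into service

## Task

Shut the drain on the air manifold: push the brass winged plug down into its tapered hole and, keeping it pressed in, turn it clockwise until its pointer lines up with the long index rib at the front, so that it is jammed well home and stays there by itself when you let go. Then open the supply by turning the black handwheel anticlockwise all the way to its stop, following it as it rises. Leave the tools and tape roll round the manifold where they are.

Things in the scene. Friction and masses are not known exactly. Their poses are not given: they have to be found in the camera images.
- manifold: Air manifold screwed to the bench: aluminium bar 250 mm long (its y axis), 44 mm deep, 42 mm high; its front (-x, two brass stubs) faces the robot give or take its yaw. Origin: middle of the underside, on the bench. Vertical axes: drain plug 80 mm along -y, supply handwheel 80 mm along +y (brass bonnet below it, top at 64 mm). A small gauge, top at 92 mm, stands midway.
- boss_top (a point): Centre of the top of the round steel boss (54 mm across, 52 mm above the bench) with the tapered hole for the drain plug; axes as manifold. A short round stud on the boss, 60 degrees to the right of the manifold's +x (between +x and -y), marks the open direction.
- closed_mark (a point): Outer end, at the top, of the long straight steel index rib on the boss: 44 mm from the plug's axis along the manifold's -x, 53 mm above the bench. The closed direction.
- drain_plug: Brass tapered plug; its handle is one upright flat wing 12 mm thick, 60 mm long, 31 mm high, with a narrow nose at its longer end as pointer. Origin on its axis; +x runs along the wing to the pointer, z up. The wing reaches from 23 mm behind the axis to 37 mm ahead (nose to 46 mm); lifted, it stands 72 to 103 mm above the bench. Below it is an 18 mm round neck.
- drain_grip (a point): Point on the plug's axis, inside the wing, 11 mm below its top edge: 92 mm above the bench when the plug is lifted, moving down with it. A good TCP point for gripping the wing across its 12 mm; axes as drain_plug.
- drain_pointer (a point): Tip of the plug's pointer, 46 mm from the axis.
- drain_depth (a joint): Plug pushed down, m: 0 lifted, 0.014 hard stop. A 5 N spring lifts it. The 10 degree taper bites from 0.006 and then stiffens. Straight down, 12 N reaches 0.010 and 0.014 takes over 40 N; while it is turned the same push goes deeper (0.012 at about 16 N). Let go below about 0.008 it springs up and back; from 0.009 it holds. Turned without being pressed it works its way out.
- drain_turn (a joint): Turn of the plug, rad, growing clockwise seen from above: 0 with the pointer at the open stud, 2.094 (120 degrees) with the pointer exactly at the long rib = closed; stop at 2.7. A light spring (0.03 to 0.08 N m) turns it back to 0 unless the taper grips; turning it pressed in takes about 0.3 to 0.5 N m. Starts at 0.
- supply_wheel: The black round ribbed handwheel of the supply valve, 56 mm across, rim 18 mm high, with a small nut and a raised bar on top (top 22 mm above the wheel's underside). Origin: centre of its underside, 82 mm above the bench when shut; z up along the stem.
- supply_grip (a point): Point on the wheel's axis 12 mm above its underside, 94 mm above the bench when shut; a good TCP point for gripping the wheel across its 56 mm rim from above.
- supply_turn (a joint): Turn of the handwheel, rad, growing anticlockwise seen from above: 0 shut, 2.4 at the stop fully open. It stays where it is left (friction about 0.12 N m). Starts between 0 and 0.3.
- supply_rise (a joint): Rise of handwheel and stem, m: 0 shut; 5 mm for each radian of supply_turn, 12 mm fully open.
- side_cutters: Red-handled side cutters, 152 x 48 x 13 mm, loose, flat in front of the manifold; leave alone. Origin at the underside's centre.
- spanner: Steel open-ended spanner, 155 x 29 x 10 mm, loose, flat behind the manifold; leave alone. Origin at the underside's centre.
- tape_roll: Yellow tape roll, 57 mm across and 19 mm high, loose, flat in front of the manifold; leave alone. Origin at the underside's centre.

How it is judged:
By the outcome, as a careful person would: the job done as asked, in the order asked, and still so for the second after the job is handed in, with the robot touching nothing.
It also fails if it takes over 64 s, if anything falls off the work surface, if the arm or the gripper's body presses on something with over 40 N, if the wrist force passes 120 N, or if a joint passes its speed limit or range.

## Robot

A 6-joint arm with a two-finger parallel gripper is mounted at the origin on a cart in front of the work surface, level with it; the furniture and walls round the work are solid. World frame = base frame: x ahead of the robot, y to its left, z up, the work surface at z = 0. Lengths are in mm, angles in degrees, forces in N, time in s.
With the tool pointing down it reaches from about 300 to 850 mm from the base axis. Payload 4.2 kg.
Tool frame: the origin (TCP) lies between the finger pads, 19 mm behind the fingertips; this is the grasp point; z points along the fingers, y is the line along which they close (so a half turn about z gives the same grasp; the last joint's range is limited). The gripper opens to 91 mm and grips with 3 to 60 N. Pads are 32 mm wide; open, the fingers measure 118 mm over their backs; the gripper's body (76 mm by 178 mm) begins 60 mm behind the grasp point.
Start: joints at [-67.838, 18.312, 89.639, -0, 72.044, -1.146], TCP at [227.516, -528.089, 232.776] pointing down, gripper open.
Joint ranges: [-177.97, 177.97], [-48.28, 115.42], [12.27, 149.76], [-77.06, 257.06], [2.81, 150.46], [-146.56, 146.56]. Speed limits (degrees/s): [147.25, 147.25, 180, 180, 180, 180].

## Interface

Orientations are given as [roll, pitch, yaw] about the fixed x, y, z axes, in that order (R = Rz(yaw) Ry(pitch) Rx(roll)).
In Python, from workcell import state, grab_frame, job_done, masks_of, landmark_of gives the robot as it stands. The module is installed in compiled form; this text tells all that it offers.
- The arm moves only by the tool move_arm, never from a script. Its argument "plan" is a list of rows, each an object of numbers: "x", "y", "z": the shift along the tool's x, y, z in mm; "rx", "ry", "rz": the turn, a rotation vector about the tool's x, y, z in rad. A call has 1 to 10 rows; each row shifts and turns the commanded pose from where the row before left it, along the tool's axes as they then stand; what a row does not reach is not made up. A row lasts 1/10 s, in which the tool goes at most 50 mm and 8.59 degrees, less where a joint would pass 70% of its speed; a pose out of reach is approached as far as the arm can. A call is refused whole if a number of a shift passes 50 or a number of a turn 0.15, either way. A call with a gripper value outside its range is refused whole. "grip" is the opening, from 0 (shut) to 1 (fully open), set as the call begins (left out, the last holds). The fingers move at their own pace and stop on an object; "squeeze" is the grip in N (left out, the last holds). Time passes only in rows, so rows that do not move let the fingers close. It gives the time, the measured TCP pose, the force, the opening and the grip force at its end, in the units of the state.
- state(): the state, without advancing time (a new reading comes with each control period).
- grab_frame(name): name is "side" or "top" or "wrist"; returns a dict with "img" (384x512x3 uint8, red, green, blue), "z_map" (384x512 float32, mm along the optical axis (not along the pixel's ray), 0 where there is no reading), "fx", "fy", "cx", "cy" (pixels), "rvec" (rotation vector, rad) and "tvec" (3), from world to camera coordinates, as OpenCV has them. Camera axes: x right, y down, z forward; pixel columns grow to the right and rows downward; lengths in mm; the calibration is good to about 2 mm. A picture is of the moment at which its call begins.
- job_done(): hands the job in; it is judged then, once.
Trained networks look in the newest picture that a camera, given by its name, has taken for a name from the list of things; names that differ only in an ending like _2 or _b are one class to them, and where a whole thing is asked for, a point or a joint stands for the part that bears it (a point fixed in the world has none). Each returns a list of dicts, best first, with "p" (0 to 1); they miss things now and then, are a little off and sometimes report something else, mostly with a low value. They report only what shows in the picture. A call takes as long as a camera call.
- masks_of(camera, label): "pixels" (384x512 bool, what is visible of it) and "box" ([centre column, centre row, width, height] in pixels, round what is visible of it).
- landmark_of(camera, label): "point" ([column, row] in pixels: a listed point, or the origin of a listed thing).
The state is a dict: "time_s": time; "qpos": joint angles; "qvel": joint speeds; "effort": joint torques, N m; "ee_pos": TCP position; "ee_rot": TCP orientation; "force": force on the tool from outside, world axes, zero at the start; "torque": the same for the moment, N m; "gripper_width": finger opening in mm; "gripper_force": force on a finger pad.
Only numpy, scipy, OpenCV 4.12 (cv2) and the standard library are available. Lean on these libraries where they do the work, as an engineer would, in place of code of your own. Each camera call takes 0.05 s, during which the arm holds its last target. There are 200 camera calls.

## Working session

There is one attempt and no reset: what is moved stays moved. The work goes in short steps, Python scripts to look and compute and a tool call to move; the robot and the scene stay as the last step left them, time stands still between calls to the robot, and variables do not carry over. Pictures are saved under pics/ and viewed, at most 10 in all, crops included, and the job is handed in when it is done.

Besides the shell and the picture viewer there is one more tool, called after ">>>" as a command line: name --argument value ..., lists and objects as JSON in quotes. move_arm: Moves the arm, as the interface text tells. Its arguments: {"type":"object","properties":{"plan":{"type":"array","items":{"type":"object","properties":{"x":{"type":"number"},"y":{"type":"number"},"z":{"type":"number"},"rx":{"type":"number"},"ry":{"type":"number"},"rz":{"type":"number"}}}},"grip":{"type":"number"},"squeeze":{"type":"number"}},"required":["plan"]}

```bash
mkdir -p pics; cat > h.py <<'E'
import numpy as np, cv2
from workcell import *
from scipy.spatial.transform import Rotation as R
def cam(f):
    Rm=cv2.Rodrigues(np.array(f["rvec"],float))[0]; return Rm,np.array(f["tvec"],float).ravel()
def at_z(f,p,z):
    Rm,t=cam(f); d=Rm.T@np.array([(p[0]-f["cx"])/f["fx"],(p[1]-f["cy"])/f["fy"],1]); o=-Rm.T@t
    return o+d*(z-o[2])/d[2]
def depth_pt(f,p):
    Rm,t=cam(f); c,r=int(round(p[0])),int(round(p[1])); z=f["z_map"][r,c]
    return Rm.T@(np.array([(p[0]-f["cx"])/f["fx"]*z,(p[1]-f["cy"])/f["fy"]*z,z])-t)
E
cat > look.py <<'E'
from h import *
import sys
np.set_printoptions(precision=1,suppress=True)
Z=dict(boss_top=52,closed_mark=53,drain_grip=92,drain_pointer=95,supply_grip=94,supply_wheel=82,manifold=0,side_cutters=0,spanner=0,tape_roll=0)
n=sys.argv[1]
for c in sys.argv[2:]:
    f=grab_frame(c); cv2.imwrite(f"pics/{c}{n}.png",f["img"][:,:,::-1])
    for k,z in Z.items():
        for r in landmark_of(c,k)[:2]:
            print(c,k,round(r["p"],2),np.array(r["point"]),at_z(f,r["point"],z)[:2])
s=state();print(s)
E
python3 look.py 0 side top
```

```text
side boss_top 0.78 [258.3 201.1] [472.7  48.9]
side boss_top 0.52 [307.  244.2] [329.4 120.9]
side closed_mark 0.97 [274.8 212.3] [424.5  67.2]
side closed_mark 0.51 [228.7 242.4] [438.9 190.3]
side drain_grip 0.74 [260.4 184.4] [466.2  52.2]
side drain_grip 0.72 [190.  210.8] [513.9 197.1]
side drain_pointer 0.85 [266.  179.2] [465.7  33.6]
side supply_grip 0.87 [188.6 212.5] [510.1 204.9]
side supply_wheel 0.9 [190. 218.] [509.9 202.7]
side manifold 0.91 [225.9 241.3] [490.  131.8]
side side_cutters 0.68 [243.2 288.1] [389.8 219.4]
side spanner 0.51 [198.8 222.5] [572.6 110.9]
side tape_roll 0.95 [311.1 247.6] [349.3  60.6]
top boss_top 0.85 [269.1 216. ] [464.6  48.7]
top closed_mark 0.69 [260.3 230.2] [431.3  67.7]
top drain_grip 0.82 [270.3 209.7] [472.7  47.5]
top drain_pointer 0.85 [289.1 208.4] [476.5   6.7]
top supply_grip 0.68 [197.6 194.1] [501.2 208.7]
top supply_grip 0.18 [248.9 173.1] [553.1  97.7]
top supply_wheel 0.78 [200.5 186.5] [521.3 205.4]
top manifold 0.76 [234.7 209.8] [484.5 131.6]
top side_cutters 0.92 [197.9 243.6] [399.6 215.4]
top spanner 0.65 [249.5 172.3] [580.2  99.4]
top tape_roll 0.64 [258.2 265.4] [353.9  69.6]
top tape_roll 0.25 [237.5 208.3] [488.5 124.9]
{'time_s': 1.1, 'qpos': array([-67.8,  18.3,  89.6,  -0. ,  72. ,  -1.1]), 'qvel': array([ 0. ,  0.1,  0. ,  0.1, -0. , -0.1]), 'effort': array([  0. , -41.2, -23.2,   0.1,   0. ,   0. ]), 'ee_pos': array([ 227.5, -528.1,  232.8]), 'ee_rot': array([180. ,   0. ,  23.3]), 'force': array([-0.8,  0.1,  0.5]), 'torque': array([-0.,  0.,  0.]), 'gripper_force': 0.0, 'gripper_width': 90.8773959087385}
```

```bash
python3 - <<'E'
import cv2
a=cv2.imread('pics/top0.png')[130:300,130:350];b=cv2.imread('pics/side0.png')[150:320,130:350]
cv2.imwrite('pics/c0.png',cv2.resize(cv2.vconcat([a,b]),None,fx=1.75*1,fy=1.75,interpolation=2))
E
```

```text
(no output)
```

View pics/c0.png

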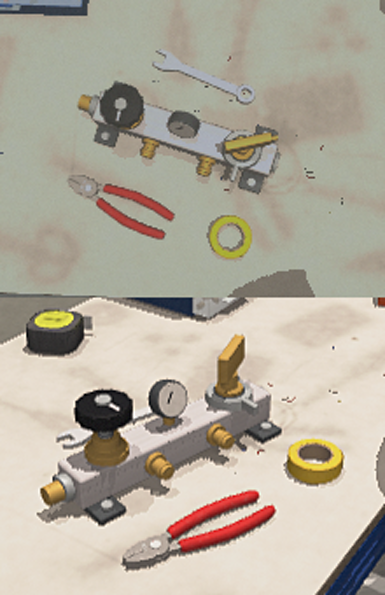

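>>> move_arm --plan '[{"x":22.4,"y":-21.7},{"x":22.4,"y":-21.7},{"x":22.4,"y":-21.7},{"x":22.4,"y":-21.7},{"x":22.4,"y":-21.7},{"x":22.4,"y":-21.7},{"x":22.4,"y":-21.7},{"x":22.4,"y":-21.7},{"x":22.4,"y":-21.7},{"x":22.4,"y":-21.7}]' --grip 0.4

```text
schema error: expected keys x, y, z, rx, ry, rz
```

>>> move_arm --plan '[{"x":22.4,"y":-21.7},{"x":22.4,"y":-21.7},{"x":22.4,"y":-21.7},{"x":22.4,"y":-21.7},{"x":22.4,"y":-21.7},{"x":22.4,"y":-21.7},{"x":22.4,"y":-21.7},{"x":22.4,"y":-21.7},{"x":22.4,"y":-21.7},{"x":22.4,"y":-21.7}]'

```text
schema error: expected keys x, y, z, rx, ry, rz
```

>>> move_arm --plan '[{"rz":-0.1436},{"rz":-0.1436},{"rz":-0.1436},{"rz":-0.1436},{"rz":-0.1436},{"rz":-0.1436},{"rz":-0.1436},{"rz":-0.1436},{"rz":-0.1436},{"rz":-0.1436}]'

```text
schema error: expected keys x, y, z, rx, ry, rz
```

```bash
python3 look.py 1 wrist
```

```text
{'time_s': 1.65, 'qpos': array([-67.8,  18.3,  89.6,   0. ,  72. ,  -1.1]), 'qvel': array([ 0.1,  0.1,  0. , -0. , -0.1, -0. ]), 'effort': array([ -0. , -41.2, -23.2,   0.1,   0. ,  -0. ]), 'ee_pos': array([ 227.5, -528.1,  232.8]), 'ee_rot': array([180. ,  -0. ,  23.3]), 'force': array([ 0.7, -0.1,  0.7]), 'torque': array([-0.1, -0.1,  0. ]), 'gripper_force': 0.0, 'gripper_width': 91.11839592092178}
```

View pics/wrist1.png

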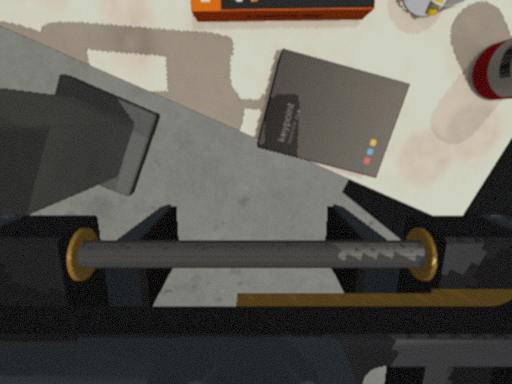

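The arm did not move, because each row needs all six keys. The wrist picture shows only the fingers (rows ~200–290) and bench clutter. I'll resend the moves in full.

>>> move_arm --plan '[{"x":22.4,"y":-21.7,"z":0,"rx":0,"ry":0,"rz":0},{"x":22.4,"y":-21.7,"z":0,"rx":0,"ry":0,"rz":0},{"x":22.4,"y":-21.7,"z":0,"rx":0,"ry":0,"rz":0},{"x":22.4,"y":-21.7,"z":0,"rx":0,"ry":0,"rz":0},{"x":22.4,"y":-21.7,"z":0,"rx":0,"ry":0,"rz":0},{"x":22.4,"y":-21.7,"z":0,"rx":0,"ry":0,"rz":0},{"x":22.4,"y":-21.7,"z":0,"rx":0,"ry":0,"rz":0},{"x":22.4,"y":-21.7,"z":0,"rx":0,"ry":0,"rz":0},{"x":22.4,"y":-21.7,"z":0,"rx":0,"ry":0,"rz":0},{"x":22.4,"y":-21.7,"z":0,"rx":0,"ry":0,"rz":0}]' --grip 0.4

```text
time_s: 2.65
ee_pos: [347.7, -239.0, 233.0]
ee_rot: [180.0, -0.0, 23.3]
force: [0.8, -0.2, -0.6]
gripper_width: 36.4
gripper_force: 0.0
```

>>> move_arm --plan '[{"x":22.4,"y":-21.7,"z":0,"rx":0,"ry":0,"rz":0},{"x":22.4,"y":-21.7,"z":0,"rx":0,"ry":0,"rz":0},{"x":22.4,"y":-21.7,"z":0,"rx":0,"ry":0,"rz":0},{"x":22.4,"y":-21.7,"z":0,"rx":0,"ry":0,"rz":0},{"x":22.4,"y":-21.7,"z":0,"rx":0,"ry":0,"rz":0},{"x":22.4,"y":-21.7,"z":0,"rx":0,"ry":0,"rz":0},{"x":22.4,"y":-21.7,"z":0,"rx":0,"ry":0,"rz":0},{"x":22.4,"y":-21.7,"z":0,"rx":0,"ry":0,"rz":0},{"x":22.4,"y":-21.7,"z":0,"rx":0,"ry":0,"rz":0},{"x":22.4,"y":-21.7,"z":0,"rx":0,"ry":0,"rz":0}]'

```text
time_s: 3.65
ee_pos: [467.6, 49.0, 232.9]
ee_rot: [180.0, -0.0, 23.3]
force: [-0.2, 0.1, 0.5]
gripper_width: 36.5
gripper_force: 0.0
```

>>> move_arm --plan '[{"x":0,"y":0,"z":0,"rx":0,"ry":0,"rz":-0.1436},{"x":0,"y":0,"z":0,"rx":0,"ry":0,"rz":-0.1436},{"x":0,"y":0,"z":0,"rx":0,"ry":0,"rz":-0.1436},{"x":0,"y":0,"z":0,"rx":0,"ry":0,"rz":-0.1436},{"x":0,"y":0,"z":0,"rx":0,"ry":0,"rz":-0.1436},{"x":0,"y":0,"z":0,"rx":0,"ry":0,"rz":-0.1436},{"x":0,"y":0,"z":0,"rx":0,"ry":0,"rz":-0.1436},{"x":0,"y":0,"z":0,"rx":0,"ry":0,"rz":-0.1436},{"x":0,"y":0,"z":0,"rx":0,"ry":0,"rz":-0.1436},{"x":0,"y":0,"z":0,"rx":0,"ry":0,"rz":-0.1436}]'

```text
time_s: 4.65
ee_pos: [467.2, 47.8, 232.8]
ee_rot: [180.0, 0.0, 105.9]
force: [-0.1, 1.1, 0.0]
gripper_width: 36.3
gripper_force: 0.0
```

```bash
python3 look.py 2 wrist
```

```text
wrist boss_top 0.82 [253.1 177.7] [467.5  49. ]
wrist closed_mark 0.68 [217.  154.9] [421.1  63.2]
wrist drain_grip 0.58 [253.1 181.3] [466.2  52.9]
wrist drain_pointer 0.89 [252.5 224.1] [477.9   9.4]
wrist supply_grip 0.78 [346.4  31.9] [509.  208.2]
wrist supply_wheel 0.59 [249.4 224.6] [476.2   3.4]
wrist supply_wheel 0.57 [344.3  40.4] [512.2 204.8]
wrist manifold 0.66 [290.3 117.9] [494.8 126.5]
wrist manifold 0.29 [213.8 156. ] [413.1  53. ]
wrist side_cutters 0.95 [230.2  18.7] [392.2 215.2]
wrist spanner 0.62 [346.3 151.3] [578.  106.2]
wrist tape_roll 0.83 [168.3 140.5] [351.6  56.3]
{'time_s': 5.2, 'qpos': array([  4.4,   8.8, 102.6,  -0. ,  68.6, -11.1]), 'qvel': array([-0.1,  0.1, -0.1, -0. ,  0.1, -0.1]), 'effort': array([  0. , -31.4, -22.6,   0.1,   0.1,   0. ]), 'ee_pos': array([467.2,  47.8, 232.7]), 'ee_rot': array([180. ,   0. , 105.6]), 'force': array([ 0.6, -0.3, -0.9]), 'torque': array([ 0. , -0.1,  0. ]), 'gripper_force': 0.0, 'gripper_width': 36.480585081532865}
```

View pics/wrist2.png

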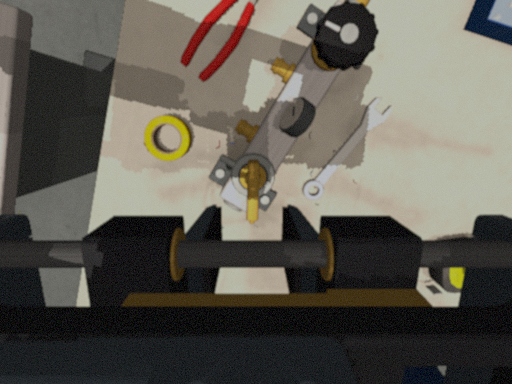

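```bash
cat > fit.py <<'E'
from h import *
np.set_printoptions(precision=1,suppress=True)
for c in ("wrist","top","side"):
    f=grab_frame(c); Rm,t=cam(f); v,u=np.mgrid[:384,:512]; z=f["z_map"].astype(float)
    P=np.stack([(u-f["cx"])/f["fx"]*z,(v-f["cy"])/f["fy"]*z,z],-1)
    W=(P-t)@Rm
    for k in ("drain_plug","supply_wheel"):
        ms=masks_of(c,k)
        if not ms: print(c,k,"none");continue
        m=ms[0]["pixels"]&(z>0); q=W[m]
        zt=np.percentile(q[:,2],97); s=q[q[:,2]>zt-(6 if k[0]=="d" else 9)][:,:2].astype(np.float32)
        r=cv2.minAreaRect(s) if len(s)>3 else None
        d=np.linalg.svd(s-s.mean(0))[2][0]; e=(s-s.mean(0))@d
        print(c,k,round(ms[0]["p"],2),"ztop",zt,"n",len(s),"mean",s.mean(0),"dir",np.degrees(np.arctan2(d[1],d[0])),"ends",s.mean(0)+d*e.min(),s.mean(0)+d*e.max(),"rect",r, "enc",cv2.minEnclosingCircle(s))
E
python3 fit.py
```

```text
wrist drain_plug 0.73 ztop 104.00076553632266 n 696 mean [467.5  45.6] dir -75.14886 ends [460.3  73.1] [475.4  15.9] rect ((468.2440185546875, 44.61494445800781), (11.802045822143555, 59.11489486694336), 15.302653312683105) enc ((467.7196044921875, 44.40034103393555), 29.660930633544922)
wrist supply_wheel 0.96 ztop 104.83193506557353 n 3170 mean [508.5 204.1] dir -128.27884 ends [526.4 226.8] [491.6 182.7] rect ((509.0025634765625, 204.38455200195312), (53.98065948486328, 53.53233337402344), 7.007612705230713) enc ((509.21044921875, 204.5998992919922), 28.13731575012207)
top drain_plug none
top supply_wheel 0.79 ztop 105.33716771891797 n 443 mean [509.3 205.5] dir -97.81531 ends [513.  232.6] [505.6 178.5] rect ((509.35504150390625, 205.36256408691406), (50.0678825378418, 53.27663040161133), 2.7708115577697754) enc ((509.403076171875, 205.6215057373047), 27.380704879760742)
side drain_plug 0.63 ztop 103.02445176209069 n 93 mean [463.6  51.1] dir 103.95716 ends [470.8  22. ] [457.8  74.4] rect ((465.246337890625, 48.398494720458984), (10.191455841064453, 54.01747512817383), 15.642420768737793) enc ((465.99462890625, 48.608009338378906), 27.01226043701172)
side supply_wheel 0.63 ztop 101.03247676708457 n 673 mean [495.5 176.4] dir 76.39102 ends [457.9  21. ] [509.3 233.5] rect ((490.41094970703125, 125.53608703613281), (218.7387237548828, 53.28083038330078), 78.42498016357422) enc ((490.845458984375, 125.44711303710938), 109.37049102783203)
```

>>> move_arm --plan '[{"x":3,"y":0.3,"z":20,"rx":0,"ry":0,"rz":0.012},{"x":0,"y":0,"z":30,"rx":0,"ry":0,"rz":0},{"x":0,"y":0,"z":30,"rx":0,"ry":0,"rz":0},{"x":0,"y":0,"z":20,"rx":0,"ry":0,"rz":0},{"x":0,"y":0,"z":20,"rx":0,"ry":0,"rz":0},{"x":0,"y":0,"z":10,"rx":0,"ry":0,"rz":0},{"x":0,"y":0,"z":10,"rx":0,"ry":0,"rz":0}]'

```text
time_s: 6.35
ee_pos: [467.0, 50.7, 92.3]
ee_rot: [180.0, 0.0, 104.9]
force: [0.1, 1.0, -0.3]
gripper_width: 36.4
gripper_force: 0.0
```

>>> move_arm --plan '[{"x":0,"y":0,"z":0,"rx":0,"ry":0,"rz":0},{"x":0,"y":0,"z":0,"rx":0,"ry":0,"rz":0},{"x":0,"y":0,"z":0,"rx":0,"ry":0,"rz":0},{"x":0,"y":0,"z":0,"rx":0,"ry":0,"rz":0},{"x":0,"y":0,"z":0,"rx":0,"ry":0,"rz":0},{"x":0,"y":0,"z":0,"rx":0,"ry":0,"rz":0}]' --grip 0 --squeeze 25

```text
time_s: 6.95
ee_pos: [467.5, 50.8, 93.5]
ee_rot: [179.9, 0.0, 104.8]
force: [1.0, -0.2, 4.2]
gripper_width: 11.8
gripper_force: 25.0
```

```bash
python3 - <<'E'
from h import *
print(state())
E
```

```text
{'time_s': 6.95, 'qpos': array([ 4.79203931e+00,  1.71145380e+01,  1.14449648e+02,  1.67494343e-02,
        4.83126968e+01, -1.00555813e+01]), 'qvel': array([ 0.00170601,  0.01381473, -0.03877583,  0.06937841, -0.01603721,
       -0.16631764]), 'effort': array([  0.55818446, -32.38904357, -15.93883574,  -0.23969896,
         0.15224534,  -0.50868144]), 'ee_pos': array([467.51329244,  50.80253067,  93.51564761]), 'ee_rot': array([1.79876587e+02, 9.15679923e-03, 1.04836485e+02]), 'force': array([ 1.02768138, -0.17340847,  4.15427348]), 'torque': array([-0.07841141, -0.13974158, -0.48516975]), 'gripper_force': 24.995791018009186, 'gripper_width': 11.811844112357651}
```

>>> move_arm --plan '[{"x":0,"y":0,"z":2,"rx":0,"ry":0,"rz":0},{"x":0,"y":0,"z":2,"rx":0,"ry":0,"rz":0},{"x":0,"y":0,"z":2,"rx":0,"ry":0,"rz":0},{"x":0,"y":0,"z":2,"rx":0,"ry":0,"rz":0},{"x":0,"y":0,"z":1,"rx":0,"ry":0,"rz":0},{"x":0,"y":0,"z":1,"rx":0,"ry":0,"rz":0},{"x":0,"y":0,"z":0,"rx":0,"ry":0,"rz":0}]' --squeeze 50

```text
time_s: 7.65
ee_pos: [467.6, 50.8, 84.5]
ee_rot: [179.9, 0.0, 104.8]
force: [-2.5, -0.2, 13.2]
gripper_width: 11.6
gripper_force: 50.0
```

>>> move_arm --plan '[{"x":0,"y":0,"z":1.5,"rx":0,"ry":0,"rz":0},{"x":0,"y":0,"z":0.5,"rx":0,"ry":0,"rz":0.08},{"x":0,"y":0,"z":0.5,"rx":0,"ry":0,"rz":0.08},{"x":0,"y":0,"z":0.5,"rx":0,"ry":0,"rz":0.08},{"x":0,"y":0,"z":0.5,"rx":0,"ry":0,"rz":0.08},{"x":0,"y":0,"z":0.5,"rx":0,"ry":0,"rz":0.08},{"x":0,"y":0,"z":0,"rx":0,"ry":0,"rz":0.08},{"x":0,"y":0,"z":0,"rx":0,"ry":0,"rz":0.08},{"x":0,"y":0,"z":0,"rx":0,"ry":0,"rz":0.08}]'

```text
time_s: 8.55
ee_pos: [467.3, 50.8, 80.7]
ee_rot: [179.9, -0.0, 68.2]
force: [-2.4, 0.2, 16.3]
gripper_width: 11.7
gripper_force: 50.0
```

```bash
python3 - <<'E'
from h import *
s=state();print(s['ee_pos'],s['ee_rot'],s['force'],s['torque'],s['qpos'])
E
```

```text
[467.28444152  50.79540708  80.72504014] [ 1.79885915e+02 -2.69460706e-02  6.81653143e+01] [-2.39762924  0.19328852 16.28148894] [-0.01560224  0.65445646  0.30714382] [ 4.82021220e+00  1.81132333e+01  1.15359257e+02 -3.74108916e-02
  4.64134669e+01  2.66806906e+01]
```

>>> move_arm --plan '[{"x":0,"y":0,"z":0.3,"rx":0,"ry":0,"rz":0.08},{"x":0,"y":0,"z":0.3,"rx":0,"ry":0,"rz":0.08},{"x":0,"y":0,"z":0.3,"rx":0,"ry":0,"rz":0.08},{"x":0,"y":0,"z":0,"rx":0,"ry":0,"rz":0.08},{"x":0,"y":0,"z":0,"rx":0,"ry":0,"rz":0.08},{"x":0,"y":0,"z":0,"rx":0,"ry":0,"rz":0.08},{"x":0,"y":0,"z":0,"rx":0,"ry":0,"rz":0.08},{"x":0,"y":0,"z":0,"rx":0,"ry":0,"rz":0.08},{"x":0,"y":0,"z":0,"rx":0,"ry":0,"rz":0.08},{"x":0,"y":0,"z":0,"rx":0,"ry":0,"rz":0.08}]'

```text
time_s: 9.55
ee_pos: [467.0, 51.1, 79.7]
ee_rot: [180.0, -0.1, 22.3]
force: [-3.2, 1.7, 15.9]
gripper_width: 11.9
gripper_force: 50.0
```

>>> move_arm --plan '[{"x":0,"y":0,"z":0.3,"rx":0,"ry":0,"rz":0.08},{"x":0,"y":0,"z":0.3,"rx":0,"ry":0,"rz":0.08},{"x":0,"y":0,"z":0,"rx":0,"ry":0,"rz":0.08},{"x":0,"y":0,"z":0,"rx":0,"ry":0,"rz":0.08},{"x":0,"y":0,"z":0,"rx":0,"ry":0,"rz":0.08},{"x":0,"y":0,"z":0,"rx":0,"ry":0,"rz":0.08},{"x":0,"y":0,"z":0,"rx":0,"ry":0,"rz":0.08},{"x":0,"y":0,"z":0,"rx":0,"ry":0,"rz":0.06},{"x":0,"y":0,"z":0,"rx":0,"ry":0,"rz":0}]'

```text
time_s: 10.45
ee_pos: [467.0, 51.3, 79.5]
ee_rot: [-179.9, -0.1, -13.1]
force: [-3.5, 3.1, 19.3]
gripper_width: 11.9
gripper_force: 50.0
```

```bash
python3 - <<'E'
from h import *
s=state();print(s['ee_pos'],s['ee_rot'],s['force'],s['torque'],s['qpos'])
ims=[]
for c in ("top","wrist","side"):
    f=grab_frame(c); 
    for k,z in (("drain_pointer",82),("closed_mark",53),("boss_top",52)):
        for r in landmark_of(c,k)[:1]: print(c,k,round(r["p"],2),r["point"],at_z(f,r["point"],z)[:2])
    if c!="top":
        y,x=(110,190) if c=="wrist" else (130,200)
        ims.append(cv2.resize(f["img"][y:y+125,x:x+125,::-1],(390,390),interpolation=2))
cv2.imwrite("pics/c3.png",cv2.hconcat(ims))
E
```

```text
[467.01081454  51.29108581  79.50637722] [-1.79942236e+02 -7.18370011e-02 -1.31172232e+01] [-3.52176803  3.11716763 19.26354731] [0.43302504 1.00478843 0.16868692] [4.84286340e+00 1.82063497e+01 1.15450961e+02 4.53981402e-02
 4.62565497e+01 1.07928685e+02]
wrist drain_pointer 0.67 [250.4, 302.1] [431.59615706  59.07511745]
side drain_pointer 0.64 [275.4, 204.0] [414.4766276  82.9435314]
side closed_mark 0.85 [277.4, 213.7] [417.99656366  68.63800142]
side boss_top 0.78 [256.8, 201.7] [473.83536003  52.41360021]
```

View pics/c3.png

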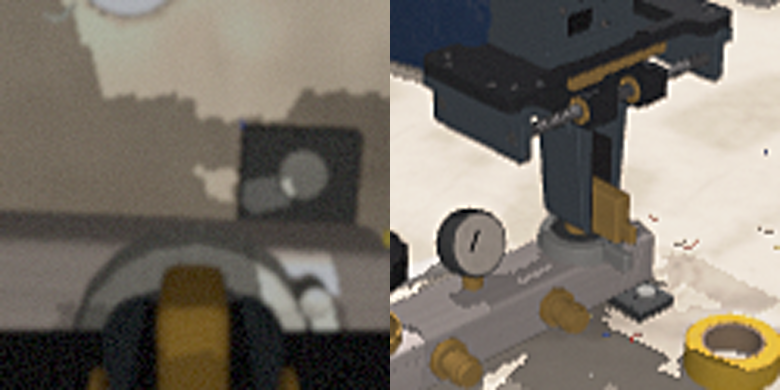

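The plug is down and its wing is about 2° short of the rib: the bar edge in the left crop runs from (0,212) to (385,228). I'll do the last bit of turn and then press.

>>> move_arm --plan '[{"x":0,"y":0,"z":0.5,"rx":0,"ry":0,"rz":0.02},{"x":0,"y":0,"z":0.5,"rx":0,"ry":0,"rz":0.018},{"x":0,"y":0,"z":0.5,"rx":0,"ry":0,"rz":0},{"x":0,"y":0,"z":0,"rx":0,"ry":0,"rz":0},{"x":0,"y":0,"z":0,"rx":0,"ry":0,"rz":0}]'

```text
time_s: 11.55
ee_pos: [467.0, 51.3, 79.5]
ee_rot: [-179.9, -0.1, -15.3]
force: [-7.0, 2.0, 31.6]
gripper_width: 11.6
gripper_force: 50.0
```

>>> move_arm --plan '[{"x":0,"y":0,"z":-2,"rx":0,"ry":0,"rz":0},{"x":0,"y":0,"z":-1.5,"rx":0,"ry":0,"rz":0},{"x":0,"y":0,"z":0,"rx":0,"ry":0,"rz":0}]'

```text
time_s: 11.85
ee_pos: [467.0, 51.3, 79.7]
ee_rot: [-179.9, -0.0, -15.3]
force: [-0.4, 4.9, 6.7]
gripper_width: 11.7
gripper_force: 50.0
```

>>> move_arm --plan '[{"x":0,"y":0,"z":0,"rx":0,"ry":0,"rz":0},{"x":0,"y":0,"z":0,"rx":0,"ry":0,"rz":0},{"x":0,"y":0,"z":0,"rx":0,"ry":0,"rz":0},{"x":0,"y":0,"z":0,"rx":0,"ry":0,"rz":0}]' --grip 0.4

```text
time_s: 12.25
ee_pos: [466.4, 50.5, 78.8]
ee_rot: [180.0, 0.0, -15.3]
force: [-0.1, -0.4, -0.6]
gripper_width: 36.3
gripper_force: 0.0
```

>>> move_arm --plan '[{"x":0,"y":0,"z":-10,"rx":0,"ry":0,"rz":0},{"x":0,"y":0,"z":-20,"rx":0,"ry":0,"rz":0},{"x":0,"y":0,"z":-30,"rx":0,"ry":0,"rz":0},{"x":0,"y":0,"z":-30,"rx":0,"ry":0,"rz":0},{"x":0,"y":0,"z":-30,"rx":0,"ry":0,"rz":0},{"x":-15,"y":0,"z":-30,"rx":0,"ry":0,"rz":0},{"x":-15,"y":0,"z":0,"rx":0,"ry":0,"rz":0},{"x":-15,"y":0,"z":0,"rx":0,"ry":0,"rz":0},{"x":-15,"y":0,"z":0,"rx":0,"ry":0,"rz":0},{"x":0,"y":0,"z":0,"rx":0,"ry":0,"rz":0}]'

```text
time_s: 13.25
ee_pos: [406.0, 66.8, 228.2]
ee_rot: [179.9, 0.2, -15.3]
force: [0.5, 0.6, -0.2]
gripper_width: 36.9
gripper_force: 0.0
```

```bash
sed -i 's/"enc",/"",/; s/^    for k in ("drain/    cv2.imwrite(f"pics\/f_{c}.png",f["img"][:,:,::-1])\n    for k in ("drain/' fit.py; python3 fit.py; python3 - <<'E'
import cv2
b=cv2.imread('pics/f_wrist.png');a=cv2.imread('pics/f_side.png')[150:260,190:340]
a=cv2.resize(a,(524,384),interpolation=2)
cv2.imwrite('pics/c4.png',cv2.resize(cv2.hconcat([a,b]),(796,295)))
E
```

```text
wrist drain_plug none
wrist supply_wheel 0.76 ztop 105.00203374940247 n 2692 mean [509.6 202.3] dir 51.92716 ends [493.4 181.6] [527.9 225.6] rect ((509.424560546875, 203.73414611816406), (53.59523010253906, 53.21147155761719), 8.081305503845215)  ((509.5970764160156, 204.37380981445312), 27.967863082885742)
top drain_plug none
top supply_wheel 0.65 ztop 105.83868397679166 n 219 mean [508.9 215.3] dir -175.69925 ends [536.2 217.4] [484.1 213.5] rect ((510.15484619140625, 216.9771270751953), (52.24982452392578, 25.22967529296875), 2.91571307182312)  ((510.47930908203125, 210.51551818847656), 26.129779815673828)
side drain_plug 0.73 ztop 89.3178836914441 n 143 mean [455.2  57. ] dir 167.04677 ends [486.4  49.8] [430.   62.8] rect ((457.7903137207031, 54.50791931152344), (13.249120712280273, 57.83741760253906), 76.30884552001953)  ((457.9425964355469, 55.13298034667969), 28.985380172729492)
side supply_wheel 0.78 ztop 104.12502605186968 n 470 mean [505.1 210.5] dir -165.41014 ends [533.2 217.8] [481.1 204.3] rect ((507.3717041015625, 207.96054077148438), (51.406715393066406, 51.438453674316406), 39.73321533203125)  ((507.79119873046875, 207.8336181640625), 27.181907653808594)
```

View pics/c4.png

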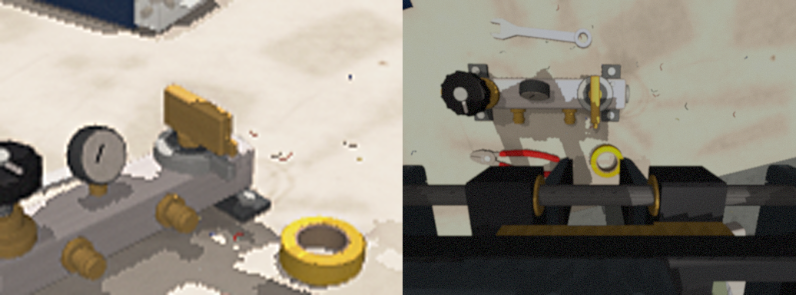

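The plug stayed down: its top fell from 103 to 89 mm, and the pointer is towards the front (wrist crop ~(597,125)). I'll check its angle from the depth.

```bash
python3 - <<'E'
from h import *
for c in ("wrist","side"):
    f=grab_frame(c); Rm,t=cam(f); v,u=np.mgrid[:384,:512]; z=f["z_map"].astype(float)
    W=(np.stack([(u-f["cx"])/f["fx"]*z,(v-f["cy"])/f["fy"]*z,z],-1)-t)@Rm
    g=f["img"].astype(int)
    m=(z>0)&(np.hypot(W[...,0]-460,W[...,1]-53)<50)&(W[...,2]>84)&(W[...,2]<95)&(g[...,0]-g[...,2]>40)
    s=W[m][:,:2]; print(len(s), np.percentile(W[m][:,2],[50,97]), cv2.minAreaRect(s.astype(np.float32)))
    d=cv2.fitLine(s.astype(np.float32),cv2.DIST_L2,0,.01,.01).ravel(); print(c,np.degrees(np.arctan2(d[1],d[0])))
    # bar direction: aluminium top at z~42
    b=(z>0)&(abs(W[...,2]-42)<2.5)&(abs(W[...,0]-488)<60)&(abs(W[...,1]-128)<150)
    print("bar",b.sum(),cv2.minAreaRect(W[b][:,:2].astype(np.float32)))
E
```

```text
712 [89.02155704 90.53990902] ((460.17529296875, 52.512916564941406), (10.956911087036133, 58.81081771850586), 74.83403778076172)
wrist -14.696244
bar 3858 ((481.17486572265625, 104.80377197265625), (201.25230407714844, 50.03390121459961), 76.17432403564453)
143 [88.20475339 90.19467065] ((459.3476867675781, 53.88259506225586), (13.995830535888672, 59.73809051513672), 78.14368438720703)
side -14.073609
bar 1109 ((484.3265075683594, 130.25302124023438), (250.11917114257812, 57.139068603515625), 69.53688049316406)
```

>>> move_arm --plan '[{"x":12.66,"y":-32.04,"z":0,"rx":0,"ry":0,"rz":0},{"x":12.66,"y":-32.04,"z":0,"rx":0,"ry":0,"rz":0},{"x":12.66,"y":-32.04,"z":0,"rx":0,"ry":0,"rz":0},{"x":12.66,"y":-32.04,"z":0,"rx":0,"ry":0,"rz":0},{"x":12.66,"y":-32.04,"z":0,"rx":0,"ry":0,"rz":0}]' --grip 1

```text
time_s: 14.3
ee_pos: [513.0, 205.6, 229.1]
ee_rot: [180.0, -0.0, -15.3]
force: [-0.2, 0.1, 0.6]
gripper_width: 73.8
gripper_force: 0.0
```

>>> move_arm --plan '[{"x":0,"y":0,"z":0,"rx":0,"ry":0,"rz":-0.143},{"x":0,"y":0,"z":0,"rx":0,"ry":0,"rz":-0.143},{"x":0,"y":0,"z":0,"rx":0,"ry":0,"rz":-0.143},{"x":0,"y":0,"z":0,"rx":0,"ry":0,"rz":-0.143},{"x":0,"y":0,"z":0,"rx":0,"ry":0,"rz":-0.143},{"x":0,"y":0,"z":0,"rx":0,"ry":0,"rz":-0.143},{"x":0,"y":0,"z":0,"rx":0,"ry":0,"rz":-0.143},{"x":0,"y":0,"z":0,"rx":0,"ry":0,"rz":-0.143},{"x":0,"y":0,"z":0,"rx":0,"ry":0,"rz":-0.143},{"x":0,"y":0,"z":0,"rx":0,"ry":0,"rz":-0.143}]'

```text
time_s: 15.3
ee_pos: [512.3, 204.3, 229.1]
ee_rot: [-180.0, 0.0, 67.0]
force: [0.4, -0.1, 0.2]
gripper_width: 91.3
gripper_force: 0.0
```

>>> move_arm --plan '[{"x":0,"y":0,"z":0,"rx":0,"ry":0,"rz":-0.143},{"x":0,"y":0,"z":30,"rx":0,"ry":0,"rz":0},{"x":0,"y":0,"z":30,"rx":0,"ry":0,"rz":0},{"x":0,"y":0,"z":0,"rx":0,"ry":0,"rz":0}]'

```text
time_s: 15.7
ee_pos: [509.7, 203.3, 165.5]
ee_rot: [-179.6, 0.3, 74.8]
force: [-0.2, -0.6, 0.3]
gripper_width: 91.0
gripper_force: 0.0
```

```bash
python3 fit.py | grep wheel; python3 -c "
from h import *
print(state()['ee_pos'],state()['qpos'])"
```

```text
wrist supply_wheel 0.94 ztop 104.80891457414693 n 3519 mean [509.8 206.4] dir -128.60461 ends [526.2 227. ] [492.1 184.4] rect ((509.21728515625, 205.57745361328125), (52.37839889526367, 53.04357147216797), 66.92410278320312)  ((509.28961181640625, 205.4442138671875), 27.390335083007812)
top supply_wheel none
side supply_wheel 0.75 ztop 103.86284546147711 n 470 mean [505.  210.9] dir -159.35835 ends [532.1 221.1] [481.4 202. ] rect ((506.8736572265625, 208.84288024902344), (53.19438552856445, 48.599979400634766), 34.97300338745117)  ((508.3063659667969, 206.60289001464844), 27.655813217163086)
[512.62861125 204.53198911 170.15806679] [ 2.05590633e+01  1.89230405e+01  9.82886766e+01 -3.19922374e-03
  6.26866506e+01  3.57477601e+01]
```

>>> move_arm --plan '[{"x":-0.2,"y":-3.4,"z":5,"rx":0,"ry":0,"rz":0},{"x":0,"y":0,"z":20,"rx":0,"ry":0,"rz":0},{"x":0,"y":0,"z":20,"rx":0,"ry":0,"rz":0},{"x":0,"y":0,"z":20,"rx":0,"ry":0,"rz":0},{"x":0,"y":0,"z":10,"rx":0,"ry":0,"rz":0},{"x":0,"y":0,"z":0,"rx":0,"ry":0,"rz":0}]'

```text
time_s: 16.75
ee_pos: [507.8, 204.7, 92.8]
ee_rot: [-179.8, 0.1, 74.8]
force: [0.1, -0.4, 0.3]
gripper_width: 91.4
gripper_force: 0.0
```

>>> move_arm --plan '[{"x":0,"y":0,"z":0,"rx":0,"ry":0,"rz":0},{"x":0,"y":0,"z":0,"rx":0,"ry":0,"rz":0},{"x":0,"y":0,"z":0,"rx":0,"ry":0,"rz":0},{"x":0,"y":0,"z":0,"rx":0,"ry":0,"rz":0},{"x":0,"y":0,"z":0,"rx":0,"ry":0,"rz":0},{"x":0,"y":0,"z":0,"rx":0,"ry":0,"rz":0}]' --grip 0 --squeeze 25

```text
time_s: 17.35
ee_pos: [510.1, 205.0, 94.8]
ee_rot: [179.8, -0.0, 74.8]
force: [3.1, -2.6, 0.4]
gripper_width: 55.5
gripper_force: 25.0
```

>>> move_arm --plan '[{"x":0,"y":0,"z":-0.5,"rx":0,"ry":0,"rz":-0.1},{"x":0,"y":0,"z":-0.5,"rx":0,"ry":0,"rz":-0.1},{"x":0,"y":0,"z":-0.5,"rx":0,"ry":0,"rz":-0.1},{"x":0,"y":0,"z":-0.5,"rx":0,"ry":0,"rz":-0.1},{"x":0,"y":0,"z":-0.5,"rx":0,"ry":0,"rz":-0.1},{"x":0,"y":0,"z":-0.5,"rx":0,"ry":0,"rz":-0.1},{"x":0,"y":0,"z":-0.5,"rx":0,"ry":0,"rz":-0.1},{"x":0,"y":0,"z":-0.5,"rx":0,"ry":0,"rz":-0.1},{"x":0,"y":0,"z":-0.5,"rx":0,"ry":0,"rz":-0.1},{"x":0,"y":0,"z":-0.5,"rx":0,"ry":0,"rz":-0.1}]'

```text
time_s: 18.35
ee_pos: [510.6, 205.1, 99.8]
ee_rot: [179.8, 0.1, 132.3]
force: [4.5, -1.7, 0.1]
gripper_width: 55.0
gripper_force: 25.0
```

>>> move_arm --plan '[{"x":0,"y":0,"z":-0.5,"rx":0,"ry":0,"rz":-0.1},{"x":0,"y":0,"z":-0.5,"rx":0,"ry":0,"rz":-0.1},{"x":0,"y":0,"z":-0.5,"rx":0,"ry":0,"rz":-0.1},{"x":0,"y":0,"z":-0.5,"rx":0,"ry":0,"rz":-0.1},{"x":0,"y":0,"z":-0.5,"rx":0,"ry":0,"rz":-0.1},{"x":0,"y":0,"z":-0.5,"rx":0,"ry":0,"rz":-0.1},{"x":0,"y":0,"z":-0.5,"rx":0,"ry":0,"rz":-0.1},{"x":0,"y":0,"z":-0.5,"rx":0,"ry":0,"rz":-0.1},{"x":0,"y":0,"z":-0.5,"rx":0,"ry":0,"rz":-0.1},{"x":0,"y":0,"z":-0.5,"rx":0,"ry":0,"rz":-0.1}]'

```text
time_s: 19.35
ee_pos: [510.8, 205.5, 104.8]
ee_rot: [180.0, 0.3, -170.4]
force: [4.3, 1.1, -1.1]
gripper_width: 55.7
gripper_force: 25.0
```

```bash
python3 -c "
from h import *
s=state();print(s['ee_pos'],s['ee_rot'],s['force'],s['torque'],s['qpos'])"
```

```text
[510.78566583 205.52773333 104.80000648] [ 179.96749714    0.25532807 -170.38536401] [ 4.34953121  1.06466976 -1.05920155] [ 0.09180095 -0.85140073 -0.11955966] [ 2.07318186e+01  2.24956068e+01  1.03489612e+02 -2.14974725e-02
  5.37579787e+01 -7.88702195e+01]
```

>>> move_arm --plan '[{"x":0,"y":0,"z":-0.25,"rx":0,"ry":0,"rz":-0.05},{"x":0,"y":0,"z":-0.25,"rx":0,"ry":0,"rz":-0.05},{"x":0,"y":0,"z":-0.25,"rx":0,"ry":0,"rz":-0.05},{"x":0,"y":0,"z":-0.25,"rx":0,"ry":0,"rz":-0.05},{"x":0,"y":0,"z":-0.25,"rx":0,"ry":0,"rz":-0.05},{"x":0,"y":0,"z":0,"rx":0,"ry":0,"rz":0}]'

```text
time_s: 19.95
ee_pos: [510.7, 205.6, 106.0]
ee_rot: [-180.0, 0.3, -156.3]
force: [5.9, 0.2, -1.4]
gripper_width: 55.5
gripper_force: 25.0
```

```bash
python3 -c "
from h import *
s=state();print(s['ee_pos'],s['ee_rot'],s['force'],s['torque'],s['qpos'])"
```

```text
[510.68976686 205.62804427 106.03150731] [-179.974409      0.251864   -156.26358079] [ 5.90693413  0.17568086 -1.43979539] [ 0.23126164 -1.00082139  0.0926187 ] [ 2.07422755e+01  2.24141982e+01  1.03409518e+02 -1.53424952e-02
  5.39234284e+01 -9.29850802e+01]
```

>>> move_arm --plan '[{"x":0,"y":0,"z":-0.2,"rx":0,"ry":0,"rz":-0.04},{"x":0,"y":0,"z":-0.2,"rx":0,"ry":0,"rz":-0.04},{"x":0,"y":0,"z":-0.2,"rx":0,"ry":0,"rz":-0.04},{"x":0,"y":0,"z":-0.1,"rx":0,"ry":0,"rz":-0.04}]'

```text
time_s: 20.35
ee_pos: [508.1, 204.1, 106.1]
ee_rot: [-180.0, -0.2, -147.2]
force: [-0.2, -4.0, 2.4]
gripper_width: 55.6
gripper_force: 25.0
```

```bash
python3 -c "
from h import *
s=state();print(s['ee_pos'],s['ee_rot'],s['force'],s['torque'],s['qpos'])"
```

```text
[508.10656209 204.07859085 106.0975619 ] [-1.79995742e+02 -1.55608188e-01 -1.47239592e+02] [-0.22555094 -3.98917316  2.3881537 ] [-0.80555133 -0.15285391 -0.92356055] [ 2.07004232e+01  2.23520774e+01  1.03502893e+02 -4.51655741e-02
  5.42963218e+01 -1.02033584e+02]
```

>>> move_arm --plan '[{"x":0,"y":0,"z":0,"rx":0,"ry":0,"rz":-0.04},{"x":0,"y":0,"z":0,"rx":0,"ry":0,"rz":-0.02},{"x":0,"y":0,"z":0,"rx":0,"ry":0,"rz":0},{"x":0,"y":0,"z":0,"rx":0,"ry":0,"rz":0}]'

```text
time_s: 20.75
ee_pos: [506.9, 203.0, 106.0]
ee_rot: [-180.0, -0.3, -143.9]
force: [-1.3, -6.1, 4.0]
gripper_width: 55.3
gripper_force: 25.0
```

```bash
python3 -c "
from h import *
s=state();print(s['ee_pos'],s['ee_rot'],s['force'],s['torque'],s['qpos'])"
```

```text
[506.88331839 203.03369349 106.03181664] [-179.99732594   -0.34417504 -143.86801101] [-1.32142958 -6.10274103  4.03582363] [-1.13799606  0.02554662 -0.93436252] [  20.67666223   22.31554194  103.57731981   -0.11591436   54.43821058
 -105.3876488 ]
```

>>> move_arm --plan '[{"x":0,"y":0,"z":0,"rx":0,"ry":0,"rz":0},{"x":0,"y":0,"z":0,"rx":0,"ry":0,"rz":0},{"x":0,"y":0,"z":0,"rx":0,"ry":0,"rz":0},{"x":0,"y":0,"z":0,"rx":0,"ry":0,"rz":0},{"x":0,"y":0,"z":0,"rx":0,"ry":0,"rz":0},{"x":0,"y":0,"z":0,"rx":0,"ry":0,"rz":0}]' --grip 1

```text
time_s: 21.35
ee_pos: [508.8, 205.2, 106.1]
ee_rot: [180.0, -0.0, -143.7]
force: [-0.4, 0.3, 0.1]
gripper_width: 91.4
gripper_force: 0.0
```

>>> move_arm --plan '[{"x":0,"y":0,"z":-10,"rx":0,"ry":0,"rz":0},{"x":0,"y":0,"z":-20,"rx":0,"ry":0,"rz":0},{"x":0,"y":0,"z":-30,"rx":0,"ry":0,"rz":0},{"x":0,"y":0,"z":-30,"rx":0,"ry":0,"rz":0},{"x":0,"y":0,"z":-30,"rx":0,"ry":0,"rz":0},{"x":30,"y":0,"z":0,"rx":0,"ry":0,"rz":0},{"x":30,"y":0,"z":0,"rx":0,"ry":0,"rz":0},{"x":30,"y":0,"z":0,"rx":0,"ry":0,"rz":0},{"x":0,"y":0,"z":0,"rx":0,"ry":0,"rz":0},{"x":0,"y":0,"z":0,"rx":0,"ry":0,"rz":0}]'

```text
time_s: 22.35
ee_pos: [436.7, 151.8, 227.2]
ee_rot: [-180.0, 0.1, -143.7]
force: [0.6, 0.5, -0.5]
gripper_width: 91.3
gripper_force: 0.0
```

```bash
python3 fit.py; python3 - <<'E'
import cv2
b=cv2.imread('pics/f_top.png')[130:300,130:350];a=cv2.imread('pics/f_side.png')[150:320,130:350]
cv2.imwrite('pics/c5.png',cv2.resize(cv2.hconcat([a,b]),(792,306),interpolation=2))
E
```

```text
wrist drain_plug 0.78 ztop 90.21619059789487 n 736 mean [457.8  53. ] dir -14.840414 ends [430.5  60.2] [486.7  45.3] rect ((458.5234375, 52.4351692199707), (12.041329383850098, 58.21090316772461), 75.01542663574219)  ((458.5538635253906, 52.77977752685547), 29.197715759277344)
wrist supply_wheel 0.87 ztop 116.51273739678106 n 1234 mean [509.2 204.3] dir 126.4251 ends [525.  182.9] [493.  226.4] rect ((479.5853271484375, 168.55557250976562), (132.39923095703125, 53.23110580444336), 50.20610046386719)  ((472.19189453125, 173.8629608154297), 67.36573028564453)
top drain_plug 0.66 ztop 90.9512350474051 n 136 mean [460.3  53.6] dir 164.82048 ends [489.2  45.8] [433.  61.] rect ((461.1415100097656, 53.51771545410156), (11.287044525146484, 58.14265823364258), 74.74063110351562)  ((460.7193603515625, 51.97019958496094), 29.07270622253418)
top supply_wheel none
side drain_plug 0.56 ztop 89.33145748045918 n 145 mean [456.9  56.3] dir 165.90146 ends [488.3  48.4] [428.6  63.4] rect ((457.9573059082031, 54.208953857421875), (14.076923370361328, 61.47510528564453), 74.19839477539062)  ((458.50018310546875, 56.12731170654297), 30.84433937072754)
side supply_wheel 0.59 ztop 115.30350060605733 n 485 mean [505.  209.7] dir 115.38803 ends [518.1 182. ] [494.7 231.4] rect ((508.01031494140625, 207.31529235839844), (51.678104400634766, 52.59220504760742), 81.75872802734375)  ((506.9786376953125, 206.91229248046875), 27.578516006469727)
```

View pics/c5.png

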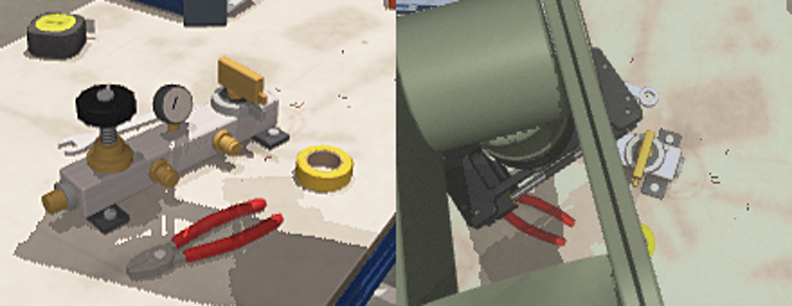

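In the side view the wheel has risen (~(105,105)). Its top went from 104.8 to 116.5 mm, and the stop was felt at about 0.9 N m. The plug is still down at -15°, along the rib (~(240,80)), and the tools have not moved.

```bash
python3 -c "
from workcell import *
print(job_done())"
```

```text
the job is handed in; nothing more can be done
None
```

The job is handed in, at about 23 s of the 64 s allowed: the drain plug is jammed about 13–14 mm down with its pointer at the rib, the supply handwheel is open to its stop, and the tools and tape roll look undisturbed.

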